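Sort chromatography columns by length into the reader's tray and log them

TASK

Log the steel chromatography columns that lie about on the bench: draw the reader's tray fully out and lay every column in the row whose pockets match its length (short, medium or long), one to a pocket and lying flat in its saddles. Then push the loaded tray by its handle bar under the hood until it is fully home, and only then press the black button on the hood fully down and let it go. Finally draw the tray fully out again, with all the columns still lying in their pockets; do not knock over the glass beaker or the reagent jar.

Things in the scene. Friction and masses are not known exactly. Their poses are not given: they have to be found in the camera images.
- short_a_mid (a point): centre of a short column: a straight steel tube 70 mm long overall, 16 mm in diameter, with a square end fitting (20 mm across, 12 mm long) near either end and a paper band near the middle; starts lying on the worktop, centre 10 mm up. y runs along it; its ends are alike. May be absent. Columns are 70, 100 or 130 mm long, otherwise alike; at most two of each
- medium_a_mid (a point): centre of a medium column: a straight steel tube 100 mm long overall, 16 mm in diameter, with a square end fitting (20 mm across, 12 mm long) near either end and a paper band near the middle; starts lying on the worktop, centre 10 mm up. y runs along it; its ends are alike. May be absent. Columns are 70, 100 or 130 mm long, otherwise alike; at most two of each
- long_a_mid (a point): centre of a long column: a straight steel tube 130 mm long overall, 16 mm in diameter, with a square end fitting (20 mm across, 12 mm long) near either end and a paper band near the middle; starts lying on the worktop, centre 10 mm up. y runs along it; its ends are alike. May be absent. Columns are 70, 100 or 130 mm long, otherwise alike; at most two of each
- short_b_mid (a point): centre of a short column: a straight steel tube 70 mm long overall, 16 mm in diameter, with a square end fitting (20 mm across, 12 mm long) near either end and a paper band near the middle; starts lying on the worktop, centre 10 mm up. y runs along it; its ends are alike. May be absent. Columns are 70, 100 or 130 mm long, otherwise alike; at most two of each
- medium_b_mid (a point): centre of a medium column: a straight steel tube 100 mm long overall, 16 mm in diameter, with a square end fitting (20 mm across, 12 mm long) near either end and a paper band near the middle; starts lying on the worktop, centre 10 mm up. y runs along it; its ends are alike. May be absent. Columns are 70, 100 or 130 mm long, otherwise alike; at most two of each
- long_b_mid (a point): centre of a long column: a straight steel tube 130 mm long overall, 16 mm in diameter, with a square end fitting (20 mm across, 12 mm long) near either end and a paper band near the middle; starts lying on the worktop, centre 10 mm up. y runs along it; its ends are alike. May be absent. Columns are 70, 100 or 130 mm long, otherwise alike; at most two of each
- tray_floor (a point): middle of the pocket field on the floor (185 x 306 mm, from x = -114 to +71 mm; upper face 16 mm above the worktop) of the reader's sliding aluminium tray. x points the way it is pushed in (away from the robot, under the hood), y along its rows, z up. Rows of two pockets, end to end along y; a fence 26 mm high on the back edge, open for |y| from 42 to 102 mm. A column lying properly in a pocket has its centre 13 mm above this face
- short_row (a point): middle of the short row (nearest the handle bar; x = -48 mm from the tray's centre), on the tray floor, tray's axes; its two pockets, 80 mm long, are centred at y = +-43 mm from here. Pockets have a 18 mm high wall at either end and, over the last 20 mm at either end, a U saddle for the square fittings: seat 24 mm wide, cheeks 18 mm high flaring to 31 mm; between the saddles they are open, for fingers
- medium_row (a point): middle of the medium row (middle; x = 0 mm from the tray's centre), on the tray floor, tray's axes; its two pockets, 110 mm long, are centred at y = +-58 mm from here. Pockets have a 18 mm high wall at either end and, over the last 20 mm at either end, a U saddle for the square fittings: seat 24 mm wide, cheeks 18 mm high flaring to 31 mm; between the saddles they are open, for fingers
- long_row (a point): middle of the long row (nearest the hood; x = 48 mm from the tray's centre), on the tray floor, tray's axes; its two pockets, 140 mm long, are centred at y = +-73 mm from here. Pockets have a 18 mm high wall at either end and, over the last 20 mm at either end, a U saddle for the square fittings: seat 24 mm wide, cheeks 18 mm high flaring to 31 mm; between the saddles they are open, for fingers
- tray_handle (a point): middle of the tray's handle bar: steel, 12 mm in diameter, 56 mm long along the tray's y, on two posts 36 mm apart (outer faces 46 mm), 72 mm above the worktop, 56 mm above the front margin of the tray floor. Moves with the tray; same axes
- tray (a joint): how far the tray is pushed in, m: 0 is fully out, 0.160 fully home under the hood, a stop at each. Starts a few cm in. Slides with about 2.5 N of friction and stays where left. The hood is a white box, 340 mm wide, top 64 mm above the worktop, its front edge 105 mm beyond the tray's centre when that is fully out; columns pass well below it
- start_button_top (a point): top centre of the reader's round black push button, 32 mm in diameter, on the top of the hood near its front right corner (as the robot sees it), about 86 mm above the worktop; pressed straight down
- start_button (a joint): how far the button is pressed, m: 0 is up, 0.006 is fully down, which takes 5 N; it springs back
- glass_beaker: a bystander: glass beaker, 55 mm wide, 66 mm high, on the worktop left of the reader; origin at the centre of its underside, z up
- reagent_jar: a bystander: reagent jar with a screw cap, 47 mm wide, 83 mm high, right of the reader; origin at the centre of its underside, z up
There are look-alikes about, which are no part of the job. What is shaped like the part that bears short_a_mid but blue or yellow is not meant.

How it is judged:
On the way, in this order (a step that is already met when the one before it is completed fails the run):
1. tray fully out and every column lying in a pocket of its own length (x of short_a_mid in the frame of tray_floor between -0.058 and -0.038 m and z of short_a_mid in the frame of tray_floor between 0.007 and 0.019 m and (y of short_a_mid in the frame of tray_floor between -0.053 and -0.033 m or y of short_a_mid in the frame of tray_floor between 0.033 and 0.053 m) and angle between the y axis of each of short_a_mid, medium_a_mid, long_a_mid, short_b_mid, medium_b_mid, long_b_mid and the y axis of tray_floor, either way round below 0.12 rad and x of medium_a_mid in the frame of tray_floor between -0.01 and 0.01 m and z of medium_a_mid in the frame of tray_floor between 0.007 and 0.019 m and (y of medium_a_mid in the frame of tray_floor between -0.068 and -0.048 m or y of medium_a_mid in the frame of tray_floor between 0.048 and 0.068 m) and x of long_a_mid in the frame of tray_floor between 0.038 and 0.058 m and z of long_a_mid in the frame of tray_floor between 0.007 and 0.019 m and (y of long_a_mid in the frame of tray_floor between -0.083 and -0.063 m or y of long_a_mid in the frame of tray_floor between 0.063 and 0.083 m) and x of short_b_mid in the frame of tray_floor between -0.058 and -0.038 m and z of short_b_mid in the frame of tray_floor between 0.007 and 0.019 m and (y of short_b_mid in the frame of tray_floor between -0.053 and -0.033 m or y of short_b_mid in the frame of tray_floor between 0.033 and 0.053 m) and x of medium_b_mid in the frame of tray_floor between -0.01 and 0.01 m and z of medium_b_mid in the frame of tray_floor between 0.007 and 0.019 m and (y of medium_b_mid in the frame of tray_floor between -0.068 and -0.048 m or y of medium_b_mid in the frame of tray_floor between 0.048 and 0.068 m) and x of long_b_mid in the frame of tray_floor between 0.038 and 0.058 m and z of long_b_mid in the frame of tray_floor between 0.007 and 0.019 m and (y of long_b_mid in the frame of tray_floor between -0.083 and -0.063 m or y of long_b_mid in the frame of tray_floor between 0.063 and 0.083 m) and value of joint tray below 0.012 m), for 0.2 s.
2. loaded tray fully home under the hood (x of short_a_mid in the frame of tray_floor between -0.058 and -0.038 m and z of short_a_mid in the frame of tray_floor between 0.007 and 0.019 m and (y of short_a_mid in the frame of tray_floor between -0.053 and -0.033 m or y of short_a_mid in the frame of tray_floor between 0.033 and 0.053 m) and angle between the y axis of each of short_a_mid, medium_a_mid, long_a_mid, short_b_mid, medium_b_mid, long_b_mid and the y axis of tray_floor, either way round below 0.12 rad and x of medium_a_mid in the frame of tray_floor between -0.01 and 0.01 m and z of medium_a_mid in the frame of tray_floor between 0.007 and 0.019 m and (y of medium_a_mid in the frame of tray_floor between -0.068 and -0.048 m or y of medium_a_mid in the frame of tray_floor between 0.048 and 0.068 m) and x of long_a_mid in the frame of tray_floor between 0.038 and 0.058 m and z of long_a_mid in the frame of tray_floor between 0.007 and 0.019 m and (y of long_a_mid in the frame of tray_floor between -0.083 and -0.063 m or y of long_a_mid in the frame of tray_floor between 0.063 and 0.083 m) and x of short_b_mid in the frame of tray_floor between -0.058 and -0.038 m and z of short_b_mid in the frame of tray_floor between 0.007 and 0.019 m and (y of short_b_mid in the frame of tray_floor between -0.053 and -0.033 m or y of short_b_mid in the frame of tray_floor between 0.033 and 0.053 m) and x of medium_b_mid in the frame of tray_floor between -0.01 and 0.01 m and z of medium_b_mid in the frame of tray_floor between 0.007 and 0.019 m and (y of medium_b_mid in the frame of tray_floor between -0.068 and -0.048 m or y of medium_b_mid in the frame of tray_floor between 0.048 and 0.068 m) and x of long_b_mid in the frame of tray_floor between 0.038 and 0.058 m and z of long_b_mid in the frame of tray_floor between 0.007 and 0.019 m and (y of long_b_mid in the frame of tray_floor between -0.083 and -0.063 m or y of long_b_mid in the frame of tray_floor between 0.063 and 0.083 m) and value of joint tray above 0.153 m), for 0.2 s.
3. button fully down with the tray home (value of joint start_button above 0.005 m and value of joint tray above 0.15 m), for 0.05 s.
At the end, for the whole second after the job is handed in: The tray is within 12 mm of fully out, the button is up, and every column that is present lies in a pocket of the row for its own length: centre within 10 mm of the pocket's centre along and across the row, 7 to 19 mm above the tray floor, within 0.12 rad of the row's direction (all of step 1 and value of joint start_button below 0.0015 m); the robot touches nothing.
It fails at once if the button is pressed while the tray is not home (value of joint start_button above 0.004 m and value of joint tray below 0.14 m).
It fails at once if the glass beaker or the reagent jar is knocked over (angle between any of glass_beaker, reagent_jar's own z axis and vertical above 0.7 rad).
Of short_a, medium_a, long_a, short_b, medium_b, long_b only 4 to 6 are there at a start; the rules pass over those that are not, and their reading is None.
At some moment in a run one of medium_a, medium_b may be knocked a few centimetres aside while the robot is not near it.
Once in a run the grip may slacken for a moment while it holds something.
It also fails if it takes over 210 s, if anything falls off the work surface, if the arm or the gripper's body presses on something with over 40 N, if the wrist force passes 120 N, or if a joint passes its speed limit or range.

ROBOT

A 6-joint arm with a two-finger parallel gripper is mounted at the origin on a cart in front of the work surface, level with it; the furniture and walls round the work are solid. World frame = base frame: x ahead of the robot, y to its left, z up, the work surface at z = 0. Lengths are in m, angles in rad, forces in N, time in s.
With the tool pointing down it reaches from about 0.375 to 0.9 m from the base axis. Payload 3.1 kg.
Tool frame: the origin (TCP) lies on the front face of the gripper's body, between the roots of the fingers; the fingertips stand 70 mm ahead of it and the grasp point (between the pads) lies 51 mm ahead of it; z points along the fingers, y is the line along which they close (so a half turn about z gives the same grasp; the last joint's range is limited). The gripper opens to 87 mm and grips with 3 to 60 N. Pads are 19 mm wide; open, the fingers measure 117 mm over their backs; the gripper's body (75 mm by 190 mm) begins 51 mm behind the grasp point.
Start: joints at [1.01, 0.527, 1.433, -0, 1.181, -0.178], TCP at [0.233, 0.58, 0.292] pointing down, gripper open.
Joint ranges: [-3.08, 3.08], [-0.75, 2.2], [0.22, 2.44], [-1.43, 4.57], [0, 2.65], [-2.85, 2.85]. Speed limits (rad/s): [2.79, 2.79, 3.14, 3.14, 3.14, 3.14].

INTERFACE

Orientations are given as a unit quaternion [x, y, z, w].
In Python, from rig import robot, cams, ticket gives the robot as it stands. The module is installed in compiled form; this text tells all that it offers.
- The arm moves only by the shell command python3 -m crank 'ROWS' [FORCE]. ROWS is JSON, a list of rows, each a list of 7 numbers: the shift along the tool's x, y, z in cm, then the turn, a rotation vector about the tool's x, y, z in rad, then the closure, from 0 (fully open) to 1 (shut). A call has 1 to 5 rows; each row shifts and turns the commanded pose from where the row before left it, along the tool's axes as they then stand; what a row does not reach is not made up. A row lasts 1/8 s, in which the tool goes at most 62.5 mm and 10.7 degrees, less where a joint would pass 70% of its speed; a pose out of reach is approached as far as the arm can. A call is refused whole if a number of a shift passes 6.25 or a number of a turn 0.188, either way. A call with a gripper value outside its range is refused whole. The fingers move at their own pace and stop on an object; FORCE is the grip in N (left out, the last holds). Time passes only in rows, so rows that do not move let the fingers close. It gives the time, the measured TCP pose, the force, the opening and the grip force at its end, in the units of the state.
- robot.get_obs(): the state, without advancing time (a new reading comes with each control period).
- cams.camera(name): name is "scene" or "top" or "wrist"; returns the picture (480x640x3 uint8, red, green, blue); there is no depth.
- cams.camera_info(name): a dict with "intrinsics" (3x3 intrinsics, pixels), "pose" (4x4, takes a point from camera to world coordinates). Camera axes: x right, y down, z forward; pixel columns grow to the right and rows downward; lengths in m; the calibration is good to about 2 mm. A picture is of the moment at which its call begins: read the wrist's pose just before it. camera_info takes no time and is no camera call; for the wrist camera it gives the pose at the moment of the call.
- ticket.hand_in(): hands the job in; it is judged then, once.
The state is a dict: "time": time; "q": joint angles; "joint_velocities": joint speeds; "joint_torque": joint torques, N m; "position": TCP position; "tool_rot": TCP orientation; "ft_force": force on the tool from outside, world axes, zero at the start; "moment": the same for the moment, N m; "grip_width": finger opening in m; "grip_force": force on a finger pad.
Only numpy, scipy, OpenCV 4.12 (cv2) and the standard library are available. Lean on these libraries where they do the work, as an engineer would, in place of code of your own. Each camera call takes 0.05 s, during which the arm holds its last target. There are 200 camera calls.

## Working session

There is one attempt and no reset: what is moved stays moved. The work goes in short steps, Python scripts to look and compute and a shell command to move; the robot and the scene stay as the last step left them, time stands still between calls to the robot, and variables do not carry over. Pictures are saved under pics/ and viewed, at most 14 in all, crops included, and the job is handed in when it is done.

```bash
mkdir -p pics; cat > h.py <<'E'
import numpy as np, cv2
from rig import robot, cams, ticket
from scipy.spatial.transform import Rotation as R
def snap(n,f):
    i=cams.camera_info(n); im=cams.camera(n); cv2.imwrite('pics/'+f,im[:,:,::-1]); np.savez('pics/'+f+'.npz',K=i['intrinsics'],T=i['pose']); return im
def ray(f,uv,z):
    d=np.load('pics/'+f+'.npz'); K,T=d['K'],d['T']
    v=T[:3,:3]@np.linalg.solve(K,[uv[0],uv[1],1]); o=T[:3,3]; return o+v*(z-o[2])/v[2]
def proj(f,p):
    d=np.load('pics/'+f+'.npz'); K,T=d['K'],d['T']
    c=K@(T[:3,:3].T@(np.array(p)-T[:3,3])); return c[:2]/c[2]
E
python3 - <<'E'
from h import *
snap('top','top0.png');snap('scene','scene0.png')
for n in('top','scene','wrist'):
    i=cams.camera_info(n);print(n,np.round(i['intrinsics'],1).tolist(),np.round(i['pose'],3).tolist())
o=robot.get_obs();print(o['time'],o['position'],o['tool_rot'],o['grip_width'])
E
```

```text
top [[536.7, 0.0, 312.6], [0.0, 536.7, 240.4], [0.0, 0.0, 1.0]] [[0.014, -0.982, 0.188, 0.254], [-1.0, -0.015, -0.004, -0.065], [0.006, -0.188, -0.982, 1.475], [0.0, 0.0, 0.0, 1.0]]
scene [[502.6, 0.0, 324.9], [0.0, 502.6, 250.9], [0.0, 0.0, 1.0]] [[0.846, -0.269, 0.46, 0.016], [-0.532, -0.449, 0.717, -0.842], [0.014, -0.852, -0.523, 0.673], [0.0, 0.0, 0.0, 1.0]]
wrist [[418.7, 0.0, 320.4], [0.0, 418.7, 237.1], [0.0, 0.0, 1.0]] [[0.373, 0.89, 0.265, 0.159], [0.928, -0.356, -0.108, 0.609], [-0.002, 0.286, -0.958, 0.383], [0.0, 0.0, 0.0, 1.0]]
0.1 [0.23253037 0.57956773 0.2913976 ] [ 1.89730366e-01  9.81835765e-01 -8.91566121e-04 -3.52180786e-04] 0.08686252236912657
```

View pics/top0.png

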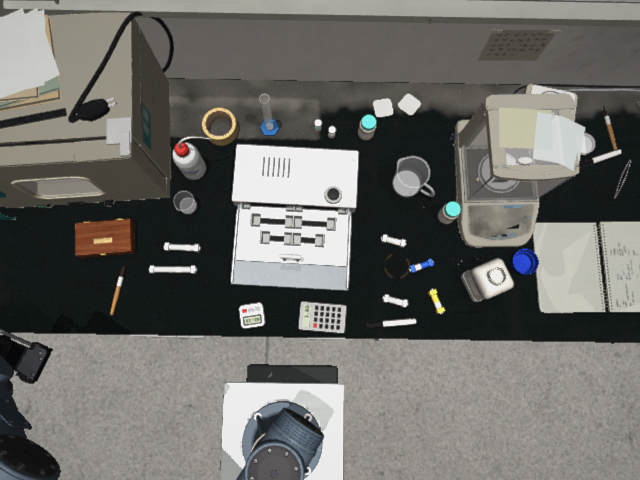

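View pics/scene0.png

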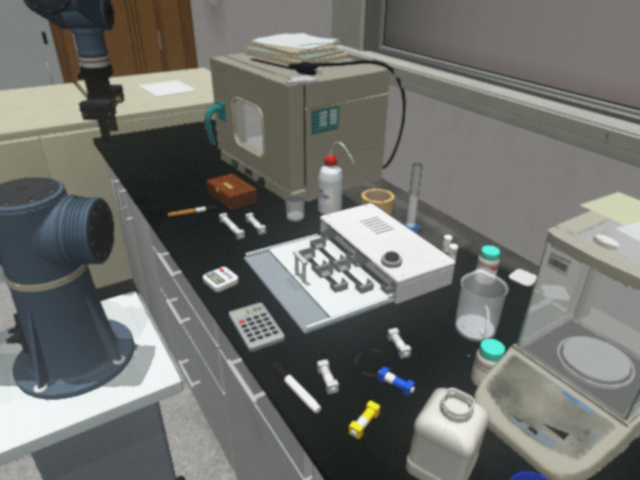

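The white columns are at top-image pixels (182,247), (173,269), (394,240) and (395,300). Look-alikes are blue (421,265) and yellow (436,301), both rejected by colour, and a white pen (399,323), rejected by shape. I'll measure the columns and check them in a crop.

```bash
python3 - <<'E'
from h import *
im=cv2.imread('pics/top0.png')
g=(im.min(2)>120).astype(np.uint8)
for (u,v) in[(182,247),(173,269),(394,240),(395,300)]:
    m=g.copy();w=np.zeros_like(m);w[v-16:v+16,u-32:u+32]=1;m*=w
    n,l,s,c=cv2.connectedComponentsWithStats(m);k=1+np.argmax(s[1:,4])
    ys,xs=np.nonzero(l==k)
    P=np.array([ray('top0.png',(x,y),.012)[:2] for x,y in zip(xs,ys)]).astype(np.float32)
    r=cv2.minAreaRect(P);ce=np.array(r[0]);
    _,_,V=np.linalg.svd(P-P.mean(0));a=np.arctan2(V[0,1],V[0,0])
    print((u,v),len(xs),np.round(ce,4),np.round(P.mean(0),4),'size',np.round(r[1],3),'dir',round(np.degrees(a)%180,1))
for n,uv,z in[('handle',(291,258),.072),('hoodfront L',(236,205),.064),('hoodfront R',(356,208),.064),('button',(333,194),.086),('trayFL',(232,284),.016),('trayFR',(350,290),.016),('beaker',(186,210),0),('jar',(367,136),0),('jar2',(448,217),0)]:
    print(n,np.round(ray('top0.png',uv,z),3))
a=im[225:315,135:215];b=im[225:315,375:455]
cv2.imwrite('pics/crop0.png',np.hstack([cv2.resize(x,None,fx=5,fy=5,interpolation=2) for x in(a,b)]))
o=robot.get_obs();print(R.from_quat(o['tool_rot']).as_matrix().round(3).tolist())
E
```

```text
(182, 247) 213 [0.5117 0.2916] [0.5099 0.2926] size [0.098 0.02 ] dir 88.2
(173, 269) 266 [0.4492 0.3126] [0.448  0.3131] size [0.019 0.129] dir 90.6
(394, 240) 152 [ 0.5388 -0.2946] [ 0.5375 -0.2948] size [0.069 0.021] dir 75.6
(395, 300) 159 [ 0.372  -0.2972] [ 0.371  -0.2976] size [0.068 0.021] dir 75.8
handle [ 0.474 -0.014  0.072]
hoodfront L [0.618 0.138 0.064]
hoodfront R [ 0.615 -0.187  0.064]
button [ 0.647 -0.123  0.086]
trayFL [0.409 0.147 0.016]
trayFR [ 0.397 -0.174  0.016]
beaker [0.618 0.288 0.   ]
jar [ 0.847 -0.225  0.   ]
jar2 [ 0.609 -0.453  0.   ]
[[-0.928, 0.373, -0.001], [0.373, 0.928, -0.002], [0.0, -0.002, -1.0]]
```

View pics/crop0.png

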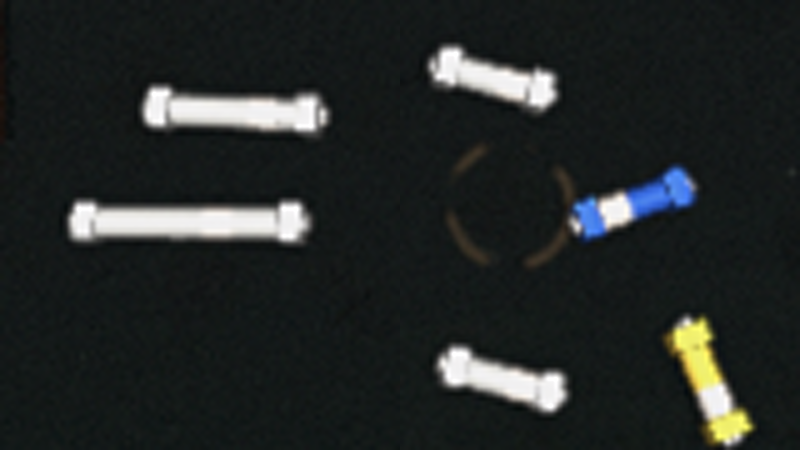

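Four columns are present: medium (0.512,0.292), long (0.449,0.313), and two shorts at (0.539,-0.295) and (0.372,-0.297). The crop confirms steel-white tubes; the blue and yellow ones are decoys. I'll align the tool with the world (tool x = +y, tool y = +x) and move over the tray.

```bash
python3 -m crank '[[0,0,0,0,0,0.17,0],[0,0,0,0,0,0.17,0],[0,0,0,0,0,0.17,0],[0,0,0,0,0,0.17,0],[0,0,0,0,0,0.17,0]]' >/dev/null
python3 -m crank '[[0,0,0,0,0,0.17,0],[0,0,0,0,0,0.169,0],[-4.5,2,0,0,0,0,0],[-5.9,2.7,0,0,0,0,0],[-5.9,2.7,0,0,0,0,0]]'
python3 -m crank '[[-5.9,2.7,0,0,0,0,0],[-5.9,2.7,0,0,0,0,0],[-5.9,2.7,0,0,0,0,0],[-5.9,2.7,0,0,0,0,0],[-5.9,2.7,0,0,0,0,0]]' >/dev/null
python3 -m crank '[[-5.9,2.7,0,0,0,0,0],[-5.5,2.5,0,0,0,0,0],[-1.8,0.7,0,0,0,0,0],[0,0,0,0,0,0,0]]'
python3 - <<'E'
from h import *
snap('wrist','w1.png')
o=robot.get_obs();print(o['position'],R.from_quat(o['tool_rot']).as_matrix().round(3).tolist())
E
```

```text
time: 1.35
position: [0.3051, 0.4198, 0.2918]
tool_rot: [0.707, 0.708, -0.0, 0.0]
ft_force: [1.3, -0.4, 0.2]
grip_width: 0.0872
grip_force: 0.0
time: 2.48
position: [0.4928, 0.0066, 0.2918]
tool_rot: [0.708, 0.706, -0.0, -0.001]
ft_force: [-0.2, 0.3, 0.2]
grip_width: 0.0873
grip_force: 0.0
[0.49205613 0.00783076 0.2918097 ] [[0.001, 1.0, -0.002], [1.0, -0.001, 0.001], [0.001, -0.002, -1.0]]
```

View pics/w1.png

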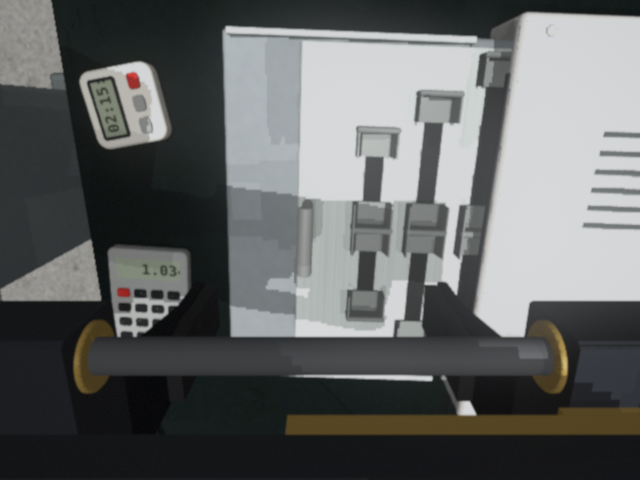

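The picture shows the tray from above: handle bar ends at about (307,200) and (304,276), short-row walls at (379,128) and (365,319), and the left rail running (228,29) to (475,40).

```bash
python3 - <<'E'
from h import *
f='w1.png'
def s(n,uv,z):
    p=ray(f,uv,z);print(n,p.round(4));return p
a=s('h1',(307,200),.075);b=s('h2',(304,276),.075);print('mid',(a+b)/2,'len',np.linalg.norm(a-b),'yaw',-(a-b)[0]/(a-b)[1])
a=s('short top',(380,127),.034);b=s('short bot',(365,320),.034);print((a+b)/2,np.linalg.norm(a-b),-(a-b)[0]/(a-b)[1])
s('div short',(370,227),.034);s('div med',(424,229),.034)
a=s('rail1',(228,29),.016);b=s('rail2',(475,40),.016);print('yaw',(b-a)[1]/(b-a)[0])
a=s('margin',(300,40),.016);b=s('margin',(296,330),.016);print('yaw',-(a-b)[0]/(a-b)[1])
a=s('hood',(522,16),.064);b=s('hood',(473,340),.064);print('yaw',-(a-b)[0]/(a-b)[1])
a=s('base',(225,35),.0);b=s('base',(231,330),.0);print('yaw',-(a-b)[0]/(a-b)[1])
E
```

```text
h1 [0.482  0.0224 0.075 ]
h2 [ 0.4789 -0.0387  0.075 ]
mid [ 0.4804926  -0.00813389  0.075     ] len 0.061231480912010326 yaw -0.05048135795322661
short top [0.5403 0.0739 0.034 ]
short bot [ 0.533  -0.0991  0.034 ]
[ 0.53665833 -0.01258535  0.034     ] 0.17312090852961282 -0.042075730526397466
div short [ 0.5348 -0.0098  0.034 ]
div med [ 0.5817 -0.0117  0.034 ]
rail1 [0.4185 0.1493 0.016 ]
rail2 [0.6164 0.1407 0.016 ]
yaw -0.043399642009463404
margin [0.4759 0.1411 0.016 ]
margin [ 0.4677 -0.1194  0.016 ]
yaw -0.03151230344981278
hood [0.631  0.1485 0.064 ]
hood [ 0.6229 -0.1024  0.064 ]
yaw -0.03246564479974927
base [0.4125 0.1475 0.    ]
base [ 0.4    -0.1282  0.    ]
yaw -0.04540984528593318
```

```bash
python3 -m crank '[[-1.65,-1.1,3,0,0,0.04,0],[0,0,5,0,0,0,0],[0,0,5,0,0,0,0],[0,0,3.8,0,0,0,0],[0,0,0,0,0,0,0]]'
python3 -m crank '[[0,0,0,0,0,0,1],[0,0,0,0,0,0,1],[0,0,0,0,0,0,1],[0,0,0,0,0,0,1],[0,0,0,0,0,0,1]]' 20
python3 -m crank '[[0,-1,0,0,0,0,1],[0,-2,0,0,0,0,1],[0,-2,0,0,0,0,1],[0,-1,0,0,0,0,1],[0,0,0,0,0,0,1]]'
```

```text
time: 3.15
position: [0.4793, -0.0068, 0.1223]
tool_rot: [0.72, 0.694, -0.002, -0.003]
ft_force: [0.9, 0.6, 0.8]
grip_width: 0.0869
grip_force: 0.0
time: 3.78
position: [0.482, -0.0093, 0.1246]
tool_rot: [0.721, 0.693, 0.0, 0.0]
ft_force: [-0.1, -0.3, 0.3]
grip_width: 0.0454
grip_force: 0.0
time: 4.4
position: [0.4204, -0.0069, 0.1244]
tool_rot: [0.721, 0.693, -0.001, -0.001]
ft_force: [-2.0, -5.4, 5.1]
grip_width: 0.0112
grip_force: 20.0
```

```bash
python3 -m crank '[[0,-0.8,0,0,0,0,1],[0,-0.5,0,0,0,0,1],[0,0,0,0,0,0,1]]'
python3 -m crank '[[0,-0.5,0,0,0,0,1],[0,-0.5,0,0,0,0,1],[0,0,0,0,0,0,1]]'
```

```text
time: 4.78
position: [0.4164, -0.0069, 0.1245]
tool_rot: [0.722, 0.692, 0.006, 0.007]
ft_force: [14.6, 10.6, -7.5]
grip_width: 0.0113
grip_force: 20.0
time: 5.15
position: [0.4152, -0.0084, 0.1251]
tool_rot: [0.722, 0.691, 0.011, 0.016]
ft_force: [29.6, 14.4, -15.0]
grip_width: 0.0115
grip_force: 20.0
```

```bash
python3 -m crank '[[0,1.5,0,0,0,0,1],[0,0,0,0,0,0,0],[0,0,0,0,0,0,0],[0,0,0,0,0,0,0],[0,0,0,0,0,0,0]]'
python3 -m crank '[[0,0,0,0,0,0,0],[0,0,0,0,0,0,0],[0,0,-4,0,0,0,0],[0,0,-6,0,0,0,0],[-5,6,-6,0,0,0,0]]'
python3 -m crank '[[0,2.5,0,0,0,0,0],[0,0,0,0,0,0,0],[0,0,0,0,0,0,0]]'
python3 - <<'E'
from h import *
snap('wrist','w2.png')
o=robot.get_obs();print(o['position'],R.from_quat(o['tool_rot']).as_matrix().round(3).tolist())
E
```

```text
time: 5.78
position: [0.4126, -0.006, 0.124]
tool_rot: [0.721, 0.693, -0.001, -0.001]
ft_force: [0.2, 0.7, -0.0]
grip_width: 0.0436
grip_force: 0.0
time: 6.4
position: [0.448, -0.0378, 0.2641]
tool_rot: [0.72, 0.694, -0.001, -0.002]
ft_force: [1.7, -0.4, -0.5]
grip_width: 0.0855
grip_force: 0.0
time: 6.78
position: [0.4738, -0.04, 0.2614]
tool_rot: [0.721, 0.693, -0.001, -0.002]
ft_force: [-0.4, -0.4, -1.1]
grip_width: 0.0871
grip_force: 0.0
[ 0.47364428 -0.0399113   0.26130328] [[0.04, 0.999, -0.004], [0.999, -0.04, 0.001], [0.001, -0.004, -1.0]]
```

View pics/w2.png

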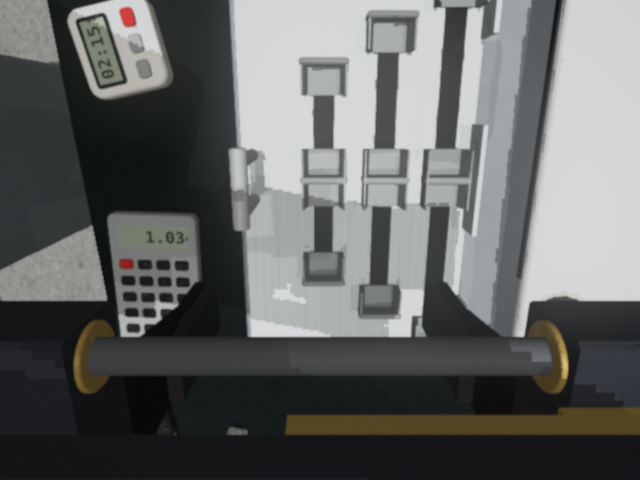

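The tray is fully out. Divider walls between pockets are at (324,180), (385,180) and (447,178); short-row ends at (324,59) and (323,284); medium-row ends at (392,12) and (379,317).

```bash
python3 - <<'E'
from h import *
f='w2.png'
def s(n,uv,z):
    p=ray(f,uv,z);print(n,p.round(4));return p
a=s('st',(325,59),.034);b=s('sb',(323,285),.034);print((a+b)/2,np.linalg.norm(a-b),-(a-b)[0]/(a-b)[1])
a=s('mt',(392,12),.034);b=s('mb',(379,318),.034);print((a+b)/2,np.linalg.norm(a-b),-(a-b)[0]/(a-b)[1])
for u in[(324,180),(385,180),(447,178)]: s('div',u,.034)
a=s('h',(238,150),.072);b=s('h',(240,229),.072);print((a+b)/2)
E
```

```text
st [0.48   0.0748 0.034 ]
sb [ 0.4721 -0.0974  0.034 ]
[ 0.47607223 -0.0112858   0.034     ] 0.17240610835034653 -0.04597677595075864
mt [0.527  0.1028 0.034 ]
mb [ 0.5182 -0.1292  0.034 ]
[ 0.52258917 -0.01321743  0.034     ] 0.23218477017578773 -0.03792503341027586
div [ 0.4762 -0.0108  0.034 ]
div [ 0.5227 -0.0126  0.034 ]
div [ 0.5699 -0.0129  0.034 ]
h [0.4202 0.0172 0.072 ]
h [ 0.4164 -0.0368  0.072 ]
[ 0.41830787 -0.00980538  0.072     ]
```

```bash
python3 -m crank '[[-4,1.2,0,0,0,0,0],[-5.6,1.6,0,0,0,0,0],[-5.6,1.6,0,0,0,0,0],[-5.6,1.6,0,0,0,0,0],[-4.4,1.6,0,0,0,0,0]]' >/dev/null
python3 -m crank '[[0,0,2,0,0,0.11,0],[0,0,2,0,0,0.1,0],[0,0,0,0,0,0,0],[0,0,0,0,0,0,0]]'
cat > col.py <<'E'
# usage: col.py NAME : find white columns in wrist view, give tool-axis offsets
import sys
from h import *
f=sys.argv[1]
o=robot.get_obs(); im=snap('wrist',f)[:,:,::-1]
Rm=R.from_quat(o['tool_rot']).as_matrix(); p=np.array(o['position'])
g=((im.min(2)>int(sys.argv[2]) if len(sys.argv)>2 else im.min(2)>110)&(np.ptp(im.astype(int),axis=2)<40)).astype(np.uint8); g[330:]=0
n,l,s,c=cv2.connectedComponentsWithStats(g)
print('tcp',p.round(4))
for k in range(1,n):
    if s[k,4]<800: continue
    ys,xs=np.nonzero(l==k)
    P=np.array([ray(f,(x,y),.013)[:2] for x,y in zip(xs,ys)]).astype(np.float32)
    r=cv2.minAreaRect(P); L=max(r[1])
    if not .05<L<.15 or min(r[1])>.04: continue
    _,_,V=np.linalg.svd(P-P.mean(0),full_matrices=False); a=np.degrees(np.arctan2(V[0,1],V[0,0]))%180
    d=np.array([*r[0],p[2]])-p; t=Rm.T@d
    h=np.degrees(np.arctan2(Rm[1,0],Rm[0,0])); turn=-((a-h+90)%180-90)
    print('ctr',np.round(r[0],4),P.mean(0).round(4),'size',np.round(r[1],3),'dir',a.round(1),'| tool cm',(t[:2]*100).round(2),'turn z',np.radians(turn).round(3),'touch',ys.min(),ys.max())
E
python3 col.py w3.png
```

```text
time: 7.95
position: [0.5413, -0.295, 0.2224]
tool_rot: [0.789, 0.614, -0.0, -0.0]
ft_force: [0.4, -0.7, -0.6]
grip_width: 0.0867
grip_force: 0.0
tcp [ 0.5413 -0.295   0.2224]
ctr [ 0.5379 -0.2941] [ 0.5382 -0.2936] size [0.071 0.02 ] dir 75.6 | tool cm [ 0.01 -0.36] turn z 0.003 touch 175 267
ctr [ 0.3722 -0.297 ] [ 0.373  -0.2932] size [0.072 0.026] dir 79.7 | tool cm [ -4.35 -16.35] turn z -0.068 touch 232 319
```

View pics/w3.png

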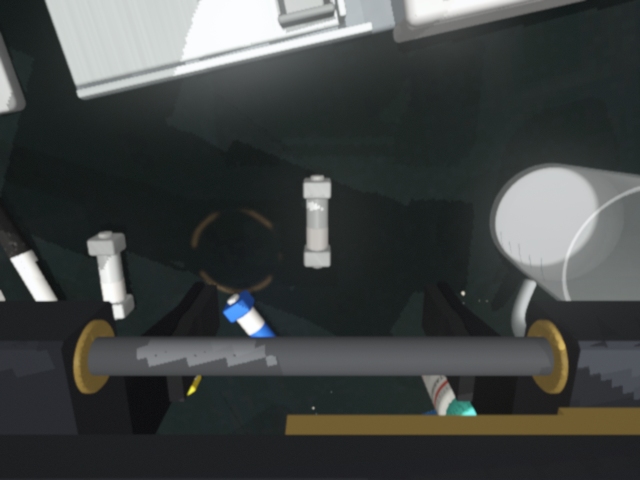

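The column sits at (317,221), straight below the tool. The blue decoy at (250,315) is clear of the fingers.

```bash
python3 -m crank '[[0,-0.35,4,0,0,0,0.3],[0,0,5,0,0,0,0.3],[0,0,4,0,0,0,0.3],[0,0,1.9,0,0,0,0.3],[0,0,0,0,0,0,0.3]]'
python3 -m crank '[[0,0,0,0,0,0,1],[0,0,0,0,0,0,1],[0,0,0,0,0,0,1],[0,0,0,0,0,0,1],[0,0,0,0,0,0,1]]' 30
python3 -m crank '[[0,0,0,0,0,0,1],[0,0,-2,0,0,0,1],[0,0,-5,0,0,0,1],[0,0,-5,0,0,0,1],[0,0,0,0,0,0,1]]'
```

```text
time: 8.62
position: [0.5382, -0.2946, 0.073]
tool_rot: [0.79, 0.614, -0.0, -0.0]
ft_force: [-0.8, -0.3, 0.7]
grip_width: 0.0614
grip_force: 0.0
time: 9.25
position: [0.5382, -0.2947, 0.0735]
tool_rot: [0.79, 0.613, 0.0, 0.0]
ft_force: [0.1, 0.4, 0.4]
grip_width: 0.0186
grip_force: 0.0
time: 9.88
position: [0.5404, -0.2963, 0.199]
tool_rot: [0.79, 0.613, 0.001, 0.005]
ft_force: [0.3, -0.2, -0.8]
grip_width: 0.015
grip_force: 30.0
```

```bash
python3 -m crank '[[0,0,0,0,0,-0.105,1],[0,0,0,0,0,-0.104,1],[4,-1,0,0,0,0,1],[5,-1.7,0,0,0,0,1],[5,-1.7,0,0,0,0,1]]' >/dev/null
python3 -m crank '[[5,-1.7,0,0,0,0,1],[4.8,-1.3,0,0,0,0,1],[0,0,0,0,0,0,1],[0,0,0,0,0,0,1]]'
python3 - <<'E'
from h import *
snap('wrist','w4.png')
o=robot.get_obs();Rm=R.from_quat(o['tool_rot']).as_matrix();p=o['position'];print(p,Rm.round(3).tolist(),o['grip_width'])
print((Rm.T@(np.array([.4744,-.054,.094])-p)*100).round(2))
E
```

```text
time: 11.0
position: [0.4743, -0.0539, 0.1933]
tool_rot: [0.721, 0.693, 0.0, 0.0]
ft_force: [-0.1, -0.9, -1.0]
grip_width: 0.0149
grip_force: 30.0
[ 0.47465052 -0.05457359  0.19331443] [[0.041, 0.999, 0.001], [0.999, -0.041, -0.001], [-0.001, 0.001, -1.0]] 0.015168646736455023
[ 0.06 -0.04  9.93]
```

View pics/w4.png

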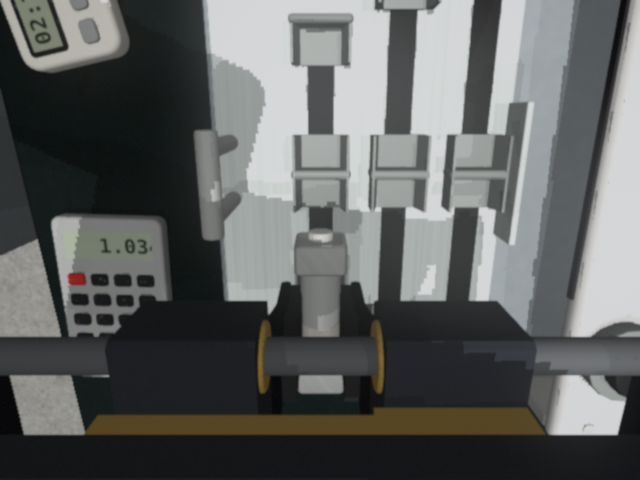

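The column hangs in line with the short row (both at u≈321). Lowering it into the right pocket.

```bash
python3 -m crank '[[0,0,3,0,0,0,1],[0,0,3,0,0,0,1],[0,0,2,0,0,0,1],[0,0,1.2,0,0,0,1],[0,0,0.6,0,0,0,1]]'
python3 -m crank '[[0,0,0.2,0,0,0,1],[0,0,0,0,0,0,1]]'
python3 -m crank '[[0,0,0,0,0,0,0.66],[0,0,0,0,0,0,0.66],[0,0,0,0,0,0,0.66]]'
python3 -m crank '[[0,0,-2,0,0,0,0.66],[0,0,-5,0,0,0,0.5],[0,0,-6,0,0,0,0.3],[0,0,0,0,0,0,0.3],[0,0,0,0,0,0,0.3]]'
```

```text
time: 11.68
position: [0.4743, -0.0547, 0.0947]
tool_rot: [0.722, 0.692, -0.0, 0.0]
ft_force: [0.4, -0.8, -0.5]
grip_width: 0.0147
grip_force: 30.0
time: 11.92
position: [0.4743, -0.054, 0.0937]
tool_rot: [0.721, 0.692, 0.0, 0.0]
ft_force: [-0.2, 0.2, -0.6]
grip_width: 0.0149
grip_force: 30.0
time: 12.3
position: [0.4741, -0.0538, 0.0936]
tool_rot: [0.721, 0.693, 0.0, 0.0]
ft_force: [-0.2, 0.1, -0.5]
grip_width: 0.0288
grip_force: 0.0
time: 12.92
position: [0.4735, -0.0536, 0.2233]
tool_rot: [0.721, 0.693, -0.0, -0.0]
ft_force: [-0.4, 0.5, 0.0]
grip_width: 0.0582
grip_force: 0.0
```

```bash
python3 -m crank '[[-4,-1.5,0,0,0,0,0.3],[-5.4,-2,0,0,0,0,0.3],[-5.4,-2,0,0,0,0,0.3],[-5.4,-2,0,0,0,0,0.3],[-4.5,-1.7,0,0,0,0,0.3]]' >/dev/null
python3 -m crank '[[0,0,0,0,0,0.11,0.3],[0,0,0,0,0,0.1,0.3],[0,0,0,0,0,0,0.3],[0,0,0,0,0,0,0.3]]'
python3 col.py w5.png
```

```text
time: 14.05
position: [0.3716, -0.2963, 0.2223]
tool_rot: [0.79, 0.614, -0.0, -0.001]
ft_force: [0.5, 0.1, 1.2]
grip_width: 0.0611
grip_force: 0.0
tcp [ 0.3716 -0.2963  0.2223]
ctr [ 0.3202 -0.1495] [ 0.3195 -0.1476] size [0.037 0.079] dir 170.6 | tool cm [12.96 -8.61] turn z 1.485 touch 0 62
ctr [ 0.4435 -0.1712] [ 0.4311 -0.165 ] size [0.018 0.094] dir 171.0 | tool cm [13.89  3.88] turn z 1.478 touch 0 31
ctr [ 0.3716 -0.297 ] [ 0.3718 -0.296 ] size [0.071 0.02 ] dir 75.7 | tool cm [-0.07  0.01] turn z -0.0 touch 176 269
ctr [ 0.315  -0.3078] [ 0.3146 -0.3053] size [0.016 0.091] dir 95.6 | tool cm [-2.51 -5.2 ] turn z -0.347 touch 197 307
```

```bash
python3 -m crank '[[0,0,4,0,0,0,0.48],[0,0,5,0,0,0,0.48],[0,0,4,0,0,0,0.48],[0,0,1.9,0,0,0,0.48],[0,0,0,0,0,0,0.48]]'
python3 -m crank '[[0,0,0,0,0,0,1],[0,0,0,0,0,0,1],[0,0,0,0,0,0,1],[0,0,0,0,0,0,1],[0,0,0,0,0,0,1]]' 30
python3 -m crank '[[0,0,0,0,0,0,1],[0,0,-2,0,0,0,1],[0,0,-5,0,0,0,1],[0,0,-5,0,0,0,1],[0,0,0,0,0,0,1]]'
```

```text
time: 14.72
position: [0.3715, -0.296, 0.0729]
tool_rot: [0.79, 0.613, -0.0, -0.002]
ft_force: [-0.7, 0.6, -0.6]
grip_width: 0.0453
grip_force: 0.0
time: 15.35
position: [0.3722, -0.2971, 0.0749]
tool_rot: [0.79, 0.613, 0.0, 0.001]
ft_force: [0.7, 1.1, 6.4]
grip_width: 0.0155
grip_force: 30.0
time: 15.98
position: [0.3732, -0.2982, 0.1974]
tool_rot: [0.79, 0.613, 0.0, 0.004]
ft_force: [1.0, 0.3, -1.9]
grip_width: 0.0152
grip_force: 30.0
```

```bash
python3 -m crank '[[0,0,0,0,0,-0.105,1],[0,0,0,0,0,-0.104,1],[4,1,0,0,0,0,1],[5.8,1.6,0,0,0,0,1],[5.8,1.6,0,0,0,0,1]]' >/dev/null
python3 -m crank '[[5.8,1.6,0,0,0,0,1],[5.8,1.6,0,0,0,0,1],[5.8,1.7,0,0,0,0,1],[0,0,0,0,0,0,1],[0,0,0,0,0,0,1]]'
python3 - <<'E'
from h import *
o=robot.get_obs();Rm=R.from_quat(o['tool_rot']).as_matrix();p=o['position'];print(p,Rm.round(3)[:2].tolist(),o['grip_width'])
print((Rm.T@(np.array([.4778,.032,.094])-p)*100).round(2))
snap('wrist','w6.png')
E
```

```text
time: 17.23
position: [0.4758, 0.0292, 0.1933]
tool_rot: [0.721, 0.693, -0.001, -0.001]
ft_force: [-0.1, -0.5, -1.0]
grip_width: 0.0148
grip_force: 30.0
[0.4758014  0.02920008 0.19325331] [[0.041, 0.999, -0.003], [0.999, -0.041, 0.0]] 0.014802634726574844
[0.29 0.22 9.92]
```

View pics/w6.png

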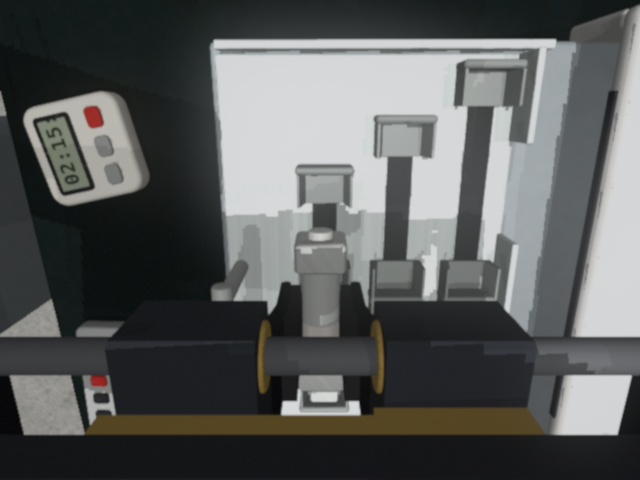

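The held column (u≈321) is slightly left of the short-row saddle (u≈325), consistent with the computed +0.2 cm correction.

```bash
python3 -m crank '[[0.3,0.2,3,0,0,0,1],[0,0,3,0,0,0,1],[0,0,2,0,0,0,1],[0,0,1.2,0,0,0,1],[0,0,0.6,0,0,0,1]]'
python3 -m crank '[[0,0,0.2,0,0,0,1],[0,0,0,0,0,0,1]]'
python3 -m crank '[[0,0,0,0,0,0,0.66],[0,0,0,0,0,0,0.66],[0,0,0,0,0,0,0.66]]'
python3 -m crank '[[0,0,-2,0,0,0,0.66],[0,0,-5,0,0,0,0.5],[0,0,-6,0,0,0,0.3],[0,0,0,0,0,0,0.3],[0,0,0,0,0,0,0.3]]'
```

```text
time: 17.9
position: [0.4786, 0.0308, 0.0957]
tool_rot: [0.723, 0.691, -0.0, -0.0]
ft_force: [-0.3, -0.6, -1.0]
grip_width: 0.0151
grip_force: 30.0
time: 18.15
position: [0.4791, 0.0318, 0.0947]
tool_rot: [0.722, 0.692, 0.0, 0.0]
ft_force: [-0.6, 0.2, -1.6]
grip_width: 0.015
grip_force: 30.0
time: 18.52
position: [0.479, 0.032, 0.0946]
tool_rot: [0.722, 0.692, 0.0, 0.0]
ft_force: [-0.8, -0.8, 0.2]
grip_width: 0.0285
grip_force: 0.0
time: 19.15
position: [0.4783, 0.0321, 0.2242]
tool_rot: [0.722, 0.692, -0.0, -0.0]
ft_force: [-0.5, -0.5, -0.7]
grip_width: 0.0582
grip_force: 0.0
```

```bash
python3 -m crank '[[4,0.4,0,0,0,0,0.3],[5.6,0.5,0,0,0,0,0.3],[5.6,0.5,0,0,0,0,0.3],[5.6,0.5,0,0,0,0,0.3],[5.3,0.4,0,0,0,0,0.3]]' >/dev/null
python3 -m crank '[[0,0,0,0,0,0,0.3],[0,0,0,0,0,0,0.3]]'
python3 col.py w7.png
```

```text
time: 20.02
position: [0.5114, 0.2912, 0.2221]
tool_rot: [0.722, 0.692, -0.002, -0.001]
ft_force: [0.1, -0.6, -0.3]
grip_width: 0.0611
grip_force: 0.0
tcp [0.5114 0.2912 0.2221]
ctr [0.4478 0.3121] [0.4481 0.3166] size [0.024 0.131] dir 90.6 | tool cm [ 1.83 -6.45] turn z -0.052 touch 104 281
ctr [0.5097 0.291 ] [0.5097 0.2934] size [0.102 0.021] dir 88.2 | tool cm [-0.03 -0.18] turn z -0.01 touch 153 286
ctr [0.2804 0.3016] [0.2758 0.2953] size [0.078 0.017] dir 80.6 | tool cm [  0.09 -23.12] turn z 0.122 touch 167 266
```

View pics/w7.png

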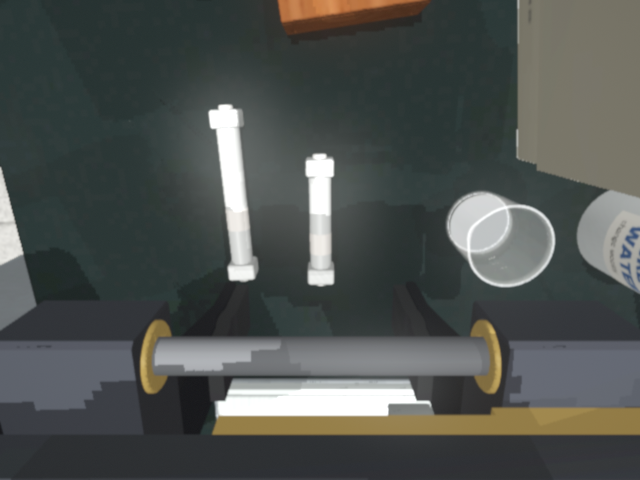

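Medium at (319,220), long at (235,193), beaker base at (480,225). The body clears the beaker's rim if I grip slightly higher.

```bash
python3 -m crank '[[0,-0.15,4,0,0,-0.01,0.48],[0,0,5,0,0,0,0.48],[0,0,4,0,0,0,0.48],[0,0,1.6,0,0,0,0.48],[0,0,0,0,0,0,0.48]]'
python3 -m crank '[[0,0,0,0,0,0,1],[0,0,0,0,0,0,1],[0,0,0,0,0,0,1],[0,0,0,0,0,0,1],[0,0,0,0,0,0,1]]' 30
python3 -m crank '[[0,0,0,0,0,0,1],[0,0,-2,0,0,0.01,1],[0,0,-5,0,0,0,1],[0,0,-5,0,0,0,1],[0,0,0,0,0,0,1]]'
```

```text
time: 20.7
position: [0.511, 0.2907, 0.0776]
tool_rot: [0.719, 0.695, -0.001, -0.001]
ft_force: [0.4, -0.3, 0.7]
grip_width: 0.0452
grip_force: 0.0
time: 21.32
position: [0.5114, 0.292, 0.0791]
tool_rot: [0.718, 0.696, 0.0, 0.0]
ft_force: [-0.6, 0.2, 4.8]
grip_width: 0.0147
grip_force: 30.0
time: 21.95
position: [0.5136, 0.2927, 0.2022]
tool_rot: [0.722, 0.692, 0.004, 0.002]
ft_force: [1.2, -0.0, -2.1]
grip_width: 0.0147
grip_force: 30.0
```

```bash
python3 -m crank '[[-4,0.4,0,0,0,0,1],[-5.2,0.5,0,0,0,0,1],[-5.2,0.5,0,0,0,0,1],[-5.2,0.5,0,0,0,0,1],[-4.9,0.5,0,0,0,0,1]]' >/dev/null
python3 -m crank '[[0,0,0,0,0,0,1],[0,0,0,0,0,0,1]]'
python3 - <<'E'
from h import *
o=robot.get_obs();Rm=R.from_quat(o['tool_rot']).as_matrix();p=o['position'];print(p,Rm.round(3)[:2].tolist(),o['grip_width'])
print((Rm.T@(np.array([.525,.0455,.097])-p)*100).round(2))
snap('wrist','w8.png')
E
```

```text
time: 22.82
position: [0.5241, 0.0463, 0.1972]
tool_rot: [0.722, 0.692, -0.001, -0.001]
ft_force: [0.7, -0.1, -0.8]
grip_width: 0.0146
grip_force: 30.0
[0.52410064 0.0462972  0.19721368] [[0.043, 0.999, -0.003], [0.999, -0.043, 0.001]] 0.014590011675342397
[-0.08  0.12 10.02]
```

View pics/w8.png

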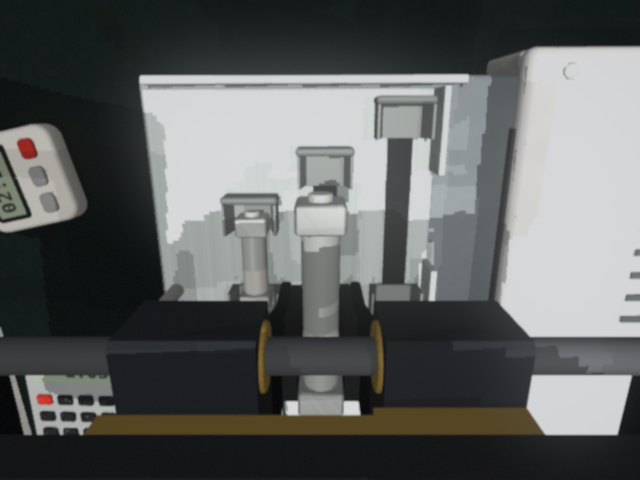

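The left short lies in its saddles at (252,250). The medium is held over its row (u 321 against 325).

```bash
python3 -m crank '[[-0.1,0.1,3,0,0,0,1],[0,0,3,0,0,0,1],[0,0,2,0,0,0,1],[0,0,1.2,0,0,0,1],[0,0,0.6,0,0,0,1]]'
python3 -m crank '[[0,0,0.2,0,0,0,1],[0,0,0,0,0,0,1]]'
python3 -m crank '[[0,0,0,0,0,0,0.68],[0,0,0,0,0,0,0.68],[0,0,0,0,0,0,0.68]]'
python3 -m crank '[[0,0,-2,0,0,0,0.68],[0,0,-5,0,0,0,0.5],[0,0,-6,0,0,0,0.3],[0,0,0,0,0,0,0.3],[0,0,0,0,0,0,0.3]]'
```

```text
time: 23.5
position: [0.5257, 0.046, 0.0997]
tool_rot: [0.721, 0.693, -0.0, -0.0]
ft_force: [1.0, 0.1, -1.9]
grip_width: 0.0145
grip_force: 30.0
time: 23.75
position: [0.5262, 0.0451, 0.0988]
tool_rot: [0.722, 0.692, 0.0, 0.0]
ft_force: [-0.3, -0.3, -1.1]
grip_width: 0.0149
grip_force: 30.0
time: 24.12
position: [0.5261, 0.0449, 0.0987]
tool_rot: [0.722, 0.692, 0.0, 0.0]
ft_force: [-0.6, 0.9, -0.3]
grip_width: 0.0267
grip_force: 0.0
time: 24.75
position: [0.5254, 0.045, 0.2282]
tool_rot: [0.722, 0.692, -0.0, -0.0]
ft_force: [-0.2, 0.2, 0.1]
grip_width: 0.0573
grip_force: 0.0
```

```bash
python3 -m crank '[[4.3,-1.4,0,0,0,0,0.3],[5.6,-1.9,0,0,0,0,0.3],[5.6,-1.9,0,0,0,0,0.3],[5.6,-1.9,0,0,0,0,0.3],[5.3,-1.8,0,0,0,-0.05,0.3]]' >/dev/null
python3 -m crank '[[0,0,0,0,0,0,0.3],[0,0,0,0,0,0,0.3]]'
python3 col.py w9.png
```

```text
time: 25.62
position: [0.4472, 0.312, 0.2266]
tool_rot: [0.704, 0.71, -0.002, -0.0]
ft_force: [-0.4, -0.7, 0.5]
grip_width: 0.061
grip_force: 0.0
tcp [0.4472 0.312  0.2266]
ctr [0.4477 0.3118] [0.4477 0.316 ] size [0.021 0.132] dir 90.5 | tool cm [-0.02  0.05] turn z -0.001 touch 131 301
```

```bash
python3 -m crank '[[0,0.05,4,0,0,0,0.48],[0,0,5,0,0,0,0.48],[0,0,4,0,0,0,0.48],[0,0,2.2,0,0,0,0.48],[0,0,0,0,0,0,0.48]]'
python3 -m crank '[[0,0,0,0,0,0,1],[0,0,0,0,0,0,1],[0,0,0,0,0,0,1],[0,0,0,0,0,0,1],[0,0,0,0,0,0,1]]' 30
python3 -m crank '[[0,0,0,0,0,0,1],[0,0,-2,0,0,0,1],[0,0,-5,0,0,0,1],[0,0,-5,0,0,0,1],[0,0,0,0,0,0,1]]'
```

```text
time: 26.3
position: [0.4481, 0.3104, 0.0744]
tool_rot: [0.705, 0.709, -0.002, -0.001]
ft_force: [0.2, -0.8, 0.5]
grip_width: 0.0453
grip_force: 0.0
time: 26.92
position: [0.4489, 0.3127, 0.077]
tool_rot: [0.704, 0.71, 0.001, 0.0]
ft_force: [-0.1, -1.4, 5.3]
grip_width: 0.015
grip_force: 30.0
time: 27.55
position: [0.4505, 0.3136, 0.1999]
tool_rot: [0.704, 0.71, 0.004, 0.002]
ft_force: [-0.0, 0.6, -1.4]
grip_width: 0.0154
grip_force: 30.0
```

```bash
python3 -m crank '[[0,0,0,0,0,0.05,1],[-4,2.2,0,0,0,0,1],[-5,2.8,0,0,0,0,1],[-5.4,2.9,0,0,0,0,1],[-5.4,2.9,0,0,0,0,1]]' >/dev/null
python3 -m crank '[[-4.9,2.7,0,0,0,0,1],[0,0,0,0,0,0,1],[0,0,0,0,0,0,1]]'
python3 - <<'E'
from h import *
o=robot.get_obs();Rm=R.from_quat(o['tool_rot']).as_matrix();p=o['position'];print(p,Rm.round(3)[:2].tolist(),o['grip_width'])
print((Rm.T@(np.array([.573,.059,.096])-p)*100).round(2))
snap('wrist','w10.png')
E
```

```text
time: 28.55
position: [0.5718, 0.0601, 0.1948]
tool_rot: [0.722, 0.692, -0.001, -0.002]
ft_force: [-1.2, 0.0, -0.5]
grip_width: 0.0148
grip_force: 30.0
[0.57178745 0.06011388 0.19479527] [[0.043, 0.999, -0.004], [0.999, -0.043, 0.001]] 0.0148442188009119
[-0.11  0.17  9.88]
```

View pics/w10.png

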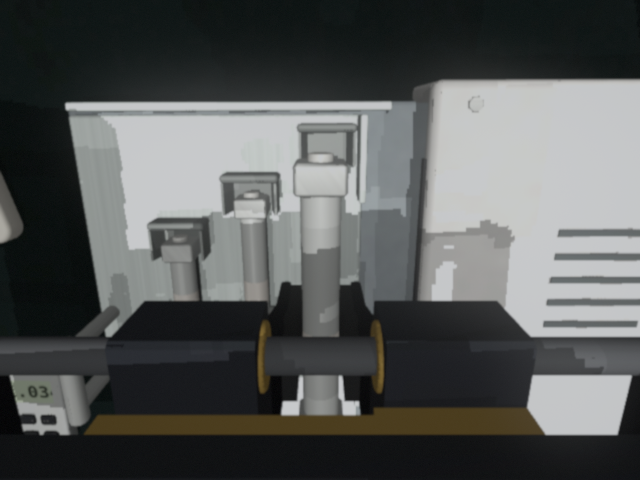

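Medium and short lie seated, at (250,230) and (180,260). The long-row saddle is at u≈327 against the held column's 321, so I'll shift a little further in +x.

```bash
python3 -m crank '[[-0.1,0.2,3,0,0,0,1],[0,0,3,0,0,0,1],[0,0,2,0,0,0,1],[0,0,1.1,0,0,0,1],[0,0,0.6,0,0,0,1]]'
python3 -m crank '[[0,0,0.2,0,0,0,1],[0,0,0,0,0,0,1]]'
python3 -m crank '[[0,0,0,0,0,0,0.68],[0,0,0,0,0,0,0.68],[0,0,0,0,0,0,0.68]]'
python3 -m crank '[[0,0,-2,0,0,0,0.68],[0,0,-5,0,0,0,0.5],[0,0,-6,0,0,0,0.3],[-6,-4,-4,0,0,0,0.3],[0,-4,-3,0,0,0,0.3]]'
python3 -m crank '[[0,0,0,0,0,0,0.3],[0,0,0,0,0,0,0.3]]'
python3 - <<'E'
from h import *
snap('wrist','w11.png');a=snap('top','top11.png')
o=robot.get_obs();print(o['position'])
E
```

```text
time: 29.22
position: [0.5745, 0.06, 0.0989]
tool_rot: [0.721, 0.693, -0.0, -0.0]
ft_force: [-0.4, -0.0, -0.4]
grip_width: 0.0152
grip_force: 30.0
time: 29.48
position: [0.5754, 0.0591, 0.0979]
tool_rot: [0.722, 0.692, 0.0, 0.0]
ft_force: [-0.7, 0.2, -0.9]
grip_width: 0.015
grip_force: 30.0
time: 29.85
position: [0.5752, 0.0589, 0.0977]
tool_rot: [0.722, 0.692, 0.0, 0.0]
ft_force: [0.1, -0.8, 0.2]
grip_width: 0.0267
grip_force: 0.0
time: 30.48
position: [0.5031, 0.0143, 0.2893]
tool_rot: [0.723, 0.691, 0.001, 0.001]
ft_force: [-0.5, 0.5, -0.7]
grip_width: 0.0574
grip_force: 0.0
time: 30.72
position: [0.5033, 0.0164, 0.2878]
tool_rot: [0.722, 0.692, 0.0, 0.001]
ft_force: [-0.9, 0.7, 0.4]
grip_width: 0.061
grip_force: 0.0
[0.50355093 0.01653363 0.28698177]
```

View pics/w11.png

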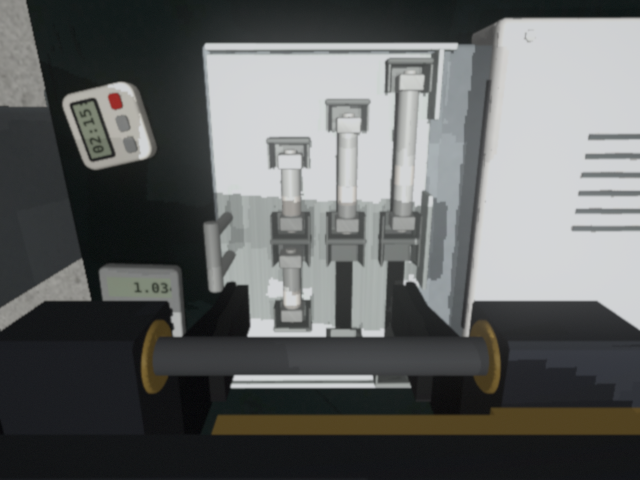

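All four columns lie in their pockets: two shorts at (290,190) and (292,285), medium at (347,170), long at (405,150). Now I'll grip the handle and push the tray home.

```bash
python3 -m crank '[[-1.5,-4.4,0,0,0,0,0.3],[-1.4,-4.3,0,0,0,0,0.3],[0,0,5,0,0,0,0.3],[0,0,5,0,0,0,0.3],[0,0,4,0,0,0,0.3]]'
python3 -m crank '[[0,0,2.3,0,0,0,0.3],[0,0,0,0,0,0,0.3],[0,0,0,0,0,0,0.6],[0,0,0,0,0,0,1],[0,0,0,0,0,0,1]]' 20
python3 -m crank '[[0,0,0,0,0,0,1],[0,0,0,0,0,0,1],[0,0,0,0,0,0,1],[0,0,0,0,0,0,1],[0,0,0,0,0,0,1]]'
```

```text
time: 31.45
position: [0.4152, -0.0088, 0.1454]
tool_rot: [0.722, 0.692, -0.0, -0.0]
ft_force: [1.2, 0.0, 0.3]
grip_width: 0.0611
grip_force: 0.0
time: 32.08
position: [0.4152, -0.0089, 0.1255]
tool_rot: [0.722, 0.692, 0.001, 0.001]
ft_force: [0.8, -0.6, 0.8]
grip_width: 0.0389
grip_force: 0.0
time: 32.7
position: [0.4171, -0.0092, 0.125]
tool_rot: [0.722, 0.692, 0.002, 0.002]
ft_force: [4.5, 3.6, 0.8]
grip_width: 0.011
grip_force: 20.0
```

```bash
python3 -m crank '[[0,0.5,0,0,0,0,1],[0,1,0,0,0,0,1],[0,1.5,0,0,0,0,1],[0,1.5,0,0,0,0,1],[0,1.5,0,0,0,0,1]]'
python3 -m crank '[[0,1.5,0,0,0,0,1],[0,1.5,0,0,0,0,1],[0,1.5,0,0,0,0,1],[0,1.5,0,0,0,0,1],[0,1.5,0,0,0,0,1]]'
python3 -m crank '[[0,1,0,0,0,0,1],[0,0.6,0,0,0,0,1],[0,0.4,0,0,0,0,1],[0,0.3,0,0,0,0,1],[0,0,0,0,0,0,1]]'
```

```text
time: 33.33
position: [0.4732, -0.0113, 0.125]
tool_rot: [0.721, 0.692, -0.002, -0.002]
ft_force: [-3.5, -2.5, 6.5]
grip_width: 0.0112
grip_force: 20.0
time: 33.95
position: [0.5482, -0.0144, 0.125]
tool_rot: [0.722, 0.692, -0.002, -0.002]
ft_force: [-2.9, -0.4, 6.5]
grip_width: 0.0111
grip_force: 20.0
time: 34.58
position: [0.5718, -0.0153, 0.125]
tool_rot: [0.722, 0.692, -0.001, -0.001]
ft_force: [-1.7, 0.4, 5.0]
grip_width: 0.011
grip_force: 20.0
```

```bash
python3 -m crank '[[0,0.4,0,0,0,0,1],[0,0.4,0,0,0,0,1],[0,0,0,0,0,0,1]]'
python3 -m crank '[[0,0.4,0,0,0,0,1],[0,0.4,0,0,0,0,1],[0,0,0,0,0,0,1]]'
```

```text
time: 34.95
position: [0.5777, -0.0156, 0.125]
tool_rot: [0.721, 0.692, -0.003, -0.003]
ft_force: [-5.1, 0.2, 9.0]
grip_width: 0.0113
grip_force: 20.0
time: 35.33
position: [0.5788, -0.0155, 0.1246]
tool_rot: [0.721, 0.693, -0.009, -0.009]
ft_force: [-18.4, -3.8, 19.4]
grip_width: 0.011
grip_force: 20.0
```

```bash
python3 -m crank '[[0,-0.6,0,0,0,0,1],[0,0,0,0,0,0,0.6],[0,0,0,0,0,0,0.55],[0,0,0,0,0,0,0.55],[0,0,0,0,0,0,0.55]]'
python3 -m crank '[[0,0,-3,0,0,0,0.55],[0,0,-5,0,0,0,0.55],[0,0,-5,0,0,0,1],[-5,3,0,0,0,0,1],[-5,4,0,0,0,0,1]]'
python3 -m crank '[[0,0,0,0,0,0,1],[0,0,0,0,0,0,1],[0,0,0,0,0,0,1]]' 
python3 - <<'E'
from h import *
snap('wrist','w12.png')
o=robot.get_obs();print(o['position'],o['grip_width'])
E
```

```text
time: 35.95
position: [0.5832, -0.0159, 0.1245]
tool_rot: [0.722, 0.692, 0.0, 0.0]
ft_force: [0.4, 0.9, -0.3]
grip_width: 0.0376
grip_force: 0.0
time: 36.58
position: [0.6483, -0.1179, 0.2563]
tool_rot: [0.721, 0.693, 0.001, 0.001]
ft_force: [1.4, 0.0, -0.5]
grip_width: 0.0168
grip_force: 0.0
time: 36.95
position: [0.6465, -0.1161, 0.2542]
tool_rot: [0.721, 0.693, -0.0, -0.001]
ft_force: [0.1, 1.4, -0.3]
grip_width: 0.0005
grip_force: 0.0
[ 0.64665381 -0.11606394  0.25441236] 0.00012176055346132468
```

View pics/w12.png

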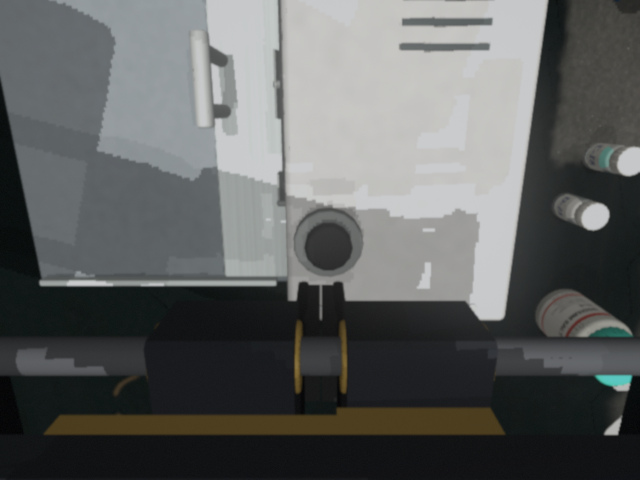

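The tray is under the hood with its handle at (202,78). The black button's top is at (329,244).

```bash
python3 - <<'E'
from h import *
o=robot.get_obs();Rm=R.from_quat(o['tool_rot']).as_matrix();p=o['position']
b=ray('w12.png',(329,244),.086);print(b.round(4),((Rm.T@(b-p))*100).round(2),ray('w12.png',(202,78),.075))
E
```

```text
[ 0.6511 -0.1197  0.086 ] [-0.35  0.49 16.84] [ 0.57784014 -0.01441818  0.075     ]
```

```bash
python3 -m crank '[[-0.35,0.5,3,0,0,0,1],[0,0,3,0,0,0,1],[0,0,2.5,0,0,0,1],[0,0,0.8,0,0,0,1],[0,0,0,0,0,0,1]]'
python3 -m crank '[[0,0,0.4,0,0,0,1],[0,0,0.3,0,0,0,1],[0,0,0.3,0,0,0,1],[0,0,0,0,0,0,1]]'
```

```text
time: 37.62
position: [0.6521, -0.1205, 0.1617]
tool_rot: [0.722, 0.692, -0.0, -0.0]
ft_force: [-0.0, 0.4, 1.2]
grip_width: 0.0005
grip_force: 0.0
time: 38.12
position: [0.6529, -0.1213, 0.1523]
tool_rot: [0.722, 0.692, 0.0, 0.001]
ft_force: [1.2, 0.9, 3.2]
grip_width: 0.0007
grip_force: 1.8
```

```bash
python3 -m crank '[[0,0,0.3,0,0,0,1],[0,0,0.2,0,0,0,1],[0,0,0,0,0,0,1]]'
python3 -m crank '[[0,0,0.2,0,0,0,1],[0,0,0.2,0,0,0,1],[0,0,0,0,0,0,1]]'
```

```text
time: 38.5
position: [0.6529, -0.1213, 0.1499]
tool_rot: [0.722, 0.692, 0.0, 0.001]
ft_force: [-2.5, 1.8, 17.2]
grip_width: 0.0001
grip_force: 8.5
time: 38.88
position: [0.653, -0.1213, 0.1496]
tool_rot: [0.722, 0.692, 0.001, 0.002]
ft_force: [-8.1, 3.3, 33.6]
grip_width: 0.0002
grip_force: 16.8
```

```bash
python3 -m crank '[[0,0,-1,0,0,0,1],[0,0,-4,0,0,0,1],[0,0,-4,0,0,0,0.55],[5.2,-4,0,0,0,0,0.55],[5.1,-3.9,0,0,0,0,0.55]]'
python3 -m crank '[[0,0,0,0,0,0,0.55],[0,0,0,0,0,0,0.55],[0,0,0,0,0,0,0.55],[0,0,0,0,0,0,0.55]]'
```

```text
time: 39.5
position: [0.5795, -0.0185, 0.2326]
tool_rot: [0.722, 0.691, 0.0, 0.0]
ft_force: [-0.4, 1.9, -0.4]
grip_width: 0.0226
grip_force: 0.0
time: 40.0
position: [0.5813, -0.02, 0.2324]
tool_rot: [0.722, 0.692, 0.0, 0.0]
ft_force: [0.1, 0.2, -0.8]
grip_width: 0.0388
grip_force: 0.0
```

```bash
python3 -m crank '[[0.45,-0.25,3,0,0,0,0.55],[0,0,4,0,0,0,0.55],[0,0,3,0,0,0,0.55],[0,0,0.7,0,0,0,0.55],[0,0,0,0,0,0,0.55]]'
python3 -m crank '[[0,0,0,0,0,0,1],[0,0,0,0,0,0,1],[0,0,0,0,0,0,1],[0,0,0,0,0,0,1],[0,0,0,0,0,0,1]]' 20
python3 -m crank '[[0,-0.5,0,0,0,0,1],[0,-1,0,0,0,0,1],[0,-1.5,0,0,0,0,1],[0,-1.5,0,0,0,0,1],[0,-1.5,0,0,0,0,1]]'
python3 -m crank '[[0,-1.5,0,0,0,0,1],[0,-1.5,0,0,0,0,1],[0,-1.5,0,0,0,0,1],[0,-1.5,0,0,0,0,1],[0,-1.5,0,0,0,0,1]]'
python3 -m crank '[[0,-1,0,0,0,0,1],[0,-0.6,0,0,0,0,1],[0,-0.4,0,0,0,0,1],[0,-0.2,0,0,0,0,1],[0,0,0,0,0,0,1]]'
```

```text
time: 40.62
position: [0.5786, -0.0148, 0.1256]
tool_rot: [0.722, 0.692, -0.0, -0.0]
ft_force: [-0.9, -0.3, -0.0]
grip_width: 0.0393
grip_force: 0.0
time: 41.25
position: [0.5775, -0.0142, 0.1261]
tool_rot: [0.722, 0.692, -0.001, -0.0]
ft_force: [-2.4, -0.3, 5.4]
grip_width: 0.0114
grip_force: 20.0
time: 41.88
position: [0.5188, -0.0119, 0.1262]
tool_rot: [0.722, 0.692, 0.001, 0.002]
ft_force: [4.2, 0.8, 2.0]
grip_width: 0.0113
grip_force: 20.0
time: 42.5
position: [0.4432, -0.0089, 0.1261]
tool_rot: [0.722, 0.692, 0.001, 0.001]
ft_force: [4.4, 0.6, 4.5]
grip_width: 0.0114
grip_force: 20.0
time: 43.12
position: [0.4207, -0.008, 0.1261]
tool_rot: [0.722, 0.692, -0.0, 0.0]
ft_force: [2.3, -1.4, 8.2]
grip_width: 0.0112
grip_force: 20.0
```

```bash
python3 -m crank '[[0,-0.4,0,0,0,0,1],[0,-0.4,0,0,0,0,1],[0,0,0,0,0,0,1]]'
python3 -m crank '[[0,-0.3,0,0,0,0,1],[0,0.5,0,0,0,0,1],[0,0,0,0,0,0,0.55],[0,0,0,0,0,0,0.55],[0,0,0,0,0,0,0.5]]'
python3 -m crank '[[0,0,0,0,0,0,0.5],[0,0,-3,0,0,0,0.5],[0,0,-5,0,0,0,0.5],[0,6,-6,0,0,0,0.5],[2.5,3,-2.5,0,0,0,0.5]]'
python3 -m crank '[[0,0,0,0,0,0,0.5],[0,0,0,0,0,0,0.5],[0,0,0,0,0,0,0.5]]'
python3 - <<'E'
from h import *
snap('wrist','w13.png')
o=robot.get_obs();print(o['position'],o['ft_force'])
E
```

```text
time: 43.5
position: [0.4169, -0.0079, 0.1261]
tool_rot: [0.722, 0.692, 0.003, 0.004]
ft_force: [9.8, 5.7, 1.4]
grip_width: 0.0113
grip_force: 20.0
time: 44.12
position: [0.4133, -0.007, 0.1253]
tool_rot: [0.722, 0.692, -0.001, -0.002]
ft_force: [0.1, 0.5, -0.5]
grip_width: 0.0334
grip_force: 0.0
time: 44.75
position: [0.4926, 0.0134, 0.2776]
tool_rot: [0.723, 0.691, 0.001, 0.002]
ft_force: [-0.0, 0.4, -0.3]
grip_width: 0.0433
grip_force: 0.0
time: 45.12
position: [0.4885, 0.0143, 0.2734]
tool_rot: [0.722, 0.692, -0.001, -0.002]
ft_force: [-0.1, 0.2, 0.2]
grip_width: 0.0433
grip_force: 0.0
[0.48879225 0.01422797 0.27355148] [ 0.29156866  0.40953421 -0.15962155]
```

View pics/w13.png

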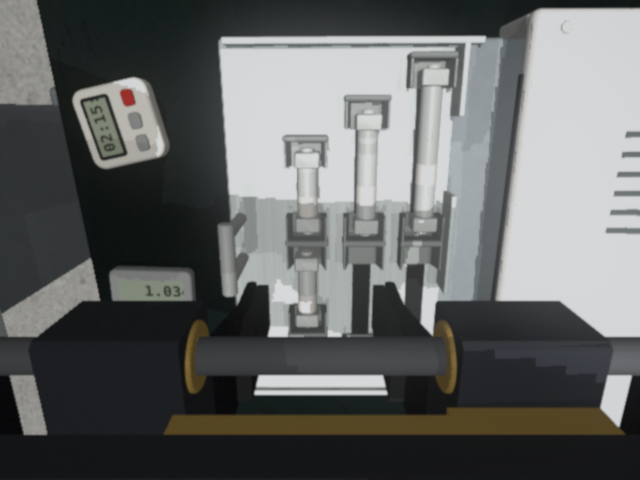

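The tray is fully out again, with the columns still in their pockets at (307,190), (307,290), (367,170) and (430,150). The robot is clear, so I'm handing in.

```bash
python3 -c "
from rig import ticket
print(ticket.hand_in())"
```

```text
the job is handed in; nothing more can be done
None
```

I handed the job in, but the reply gave no verdict: the four columns I found (two short, one medium, one long) lie in their matching pockets, the button was pressed to its stop with the tray home, and the tray is fully out again with the arm clear.

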